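# Snap shut the battery box that has its cells in

## Task

Two small open battery boxes stand on the bench: one holds two cells, the other is empty. Push the cover of the box with the cells down until its catch snaps and holds it fully shut, and leave the cover of the other box standing open.

Things in the scene. Friction and masses are not known exactly. Their poses are not given: they have to be found in the camera images.
- full_cover (a joint): Angle of the full box's cover, rad: 0 shut, growing as its free edge rises; starts at 0.75 to 1.15. Above 0.5 it stays where left; let go lower, it may rise a little. Below 0.1 a nib at the free edge must be forced past a sprung catch, about 10 N down at 50 mm from the hinge; then it is held at 0, on a firm stop. At angle q a cover point r from the hinge is at x = -r cos q, z = r sin q from point full_hinge.
- full_hinge (a point): Middle of the hinge line, 22 mm above the bench, of the full box (two cells side by side, lengthwise). Box: black, 68 mm long, 46 wide, 22 high, stuck to the bench. x level, from the catch end (near the robot, x = -76 mm) to the hinge; y along the hinge; z up. Grey cover: 3 mm plate, 46 wide, reaching 72 mm from the hinge; shut, its top is at z = +3 mm.
- empty_cover (a joint): Angle of the empty box's cover, rad: 0 shut, growing as its free edge rises; starts at 0.75 to 1.15. Same make as the other cover. To be left open.
- empty_hinge (a point): Middle of the hinge line, 22 mm above the bench, of the empty box (no cells, bare inside). Same make, size and axes as the full box.
Mind the look-alikes: they are no part of the job. What is shaped like the part that bears empty_cover but pink is not meant.

How it is judged:
At the end, for the whole second after the job is handed in: The cover of the box with two cells is held shut by its catch (within 0.03 rad, about 2 mm at its free edge, of fully shut) with nothing touching it, and the cover of the empty box still stands open (more than 0.45 rad) (value of joint full_cover below 0.03 rad and value of joint empty_cover above 0.45 rad).
It fails at once if the cover of the empty box is pushed down below 0.45 rad (value of joint empty_cover below 0.45 rad).
It also fails if it takes over 32 s, if anything falls off the work surface, if the arm or the gripper's body presses on something with over 40 N, if the wrist force passes 120 N, or if a joint passes its speed limit or range.

## Robot

A 6-joint arm with a two-finger parallel gripper is mounted at the origin on a cart in front of the work surface, level with it; the furniture and walls round the work are solid. World frame = base frame: x ahead of the robot, y to its left, z up, the work surface at z = 0. Lengths are in m, angles in rad, forces in N, time in s.
With the tool pointing down it reaches from about 0.325 to 0.775 m from the base axis. Payload 9.3 kg.
Tool frame: the origin (TCP) lies midway between the tips of the shut fingers; the grasp point (between the pads) lies robot.grip_depth behind it (robot.grip_depth is the distance from the TCP to the grasp point, in m); z points along the fingers, y is the line along which they close (so a half turn about z gives the same grasp; the last joint's range is limited). The gripper opens to 85 mm and grips with 20 to 120 N. Pads are 22 mm wide; open, the fingers measure 114 mm over their backs; the gripper's body (76 mm by 85 mm) begins 54 mm behind the grasp point. The pads swing forward as they close: fully open they stand 13 mm farther back than shut.
Start: joints at [-1.298, 0.259, 0.021, 1.334, 0, 1.418], TCP at [0.227, -0.501, 0.231] pointing down, gripper open.
Joint ranges: [-3.04, 3.04], [-0.91, 1.82], [-1.04, 1.36], [-1.92, 1.95], [-1.52, 1.45], [-3.14, 3.14]. Speed limits (rad/s): [2.22, 2.22, 2.79, 3.14, 3.14, 3.14].

## Interface

Orientations are given as a rotation vector (axis times angle).
In Python, from workcell import robot, capture, spotter gives the robot as it stands. The module is installed in compiled form; this text tells all that it offers.
- The arm moves only by the tool jog_arm, never from a script. Its argument "rows" is a list of rows, each a list of 3 entries, a list of its own where there are three numbers: the turn, a rotation vector about the tool's x, y, z in units of 5 degrees (1.0 is 5 degrees), then the shift along the tool's x, y, z in units of 25 mm (1.0 is 25 mm), then the closure, from -1 (fully open) to 1 (shut). In form: [[[ax, ay, az], [x, y, z], claw], ...]. A call has 1 to 10 rows; each row is the pose to reach, as a shift and turn from the pose commanded when the call began, along the tool's axes at that moment; what a row does not reach only later rows make up. A row lasts 1/12 s, in which the tool goes at most 41.7 mm and 7.16 degrees, less where a joint would pass 70% of its speed; a pose out of reach is approached as far as the arm can. A call with a gripper value outside its range is refused whole. The fingers move at their own pace and stop on an object; the grip force is fixed at half the most. Time passes only in rows, so rows that repeat a pose let the fingers close. It gives the time, the measured TCP pose, the force, the opening and the grip force at its end, in the units of the state.
- robot.sense(): the state, without advancing time (a new reading comes with each control period).
- capture(name): name is "side" or "top" or "wrist"; returns a dict with "image" (420x560x3 uint8, blue, green, red), "fx", "fy", "cx", "cy" (pixels), "rvec" (rotation vector, rad) and "tvec" (3), from world to camera coordinates, as OpenCV has them. Camera axes: x right, y down, z forward; pixel columns grow to the right and rows downward; lengths in m; the calibration is good to about 2 mm. A picture is of the moment at which its call begins. There is no depth.
- robot.hand_in(): hands the job in; it is judged then, once.
Trained networks look in a picture, given as the dict that the camera call returned (one of the last four; its "shot" number tells which), for a name from the list of things; names that differ only in an ending like _2 or _b are one class to them, and where a whole thing is asked for, a point or a joint stands for the part that bears it (a point fixed in the world has none). Each returns a list of dicts, best first, with "p" (0 to 1); they miss things now and then, are a little off and sometimes report something else, mostly with a low value. They report only what shows in the picture. A call takes as long as a camera call. They do not tell look-alikes from the thing itself.
- spotter.search_frame(picture, name): "bbox" ([left, top, width, height] in pixels, round what is visible of it).
- spotter.cut_out(picture, name): "pixels" (420x560 bool, what is visible of it) and "bbox" ([left, top, width, height] in pixels, round what is visible of it).
- spotter.tip_of(picture, name): "location" ([column, row] in pixels: a listed point, or the origin of a listed thing).
The state is a dict: "time_s": time; "q": joint angles; "qvel": joint speeds; "tau": joint torques, N m; "position": TCP position; "ee_rot": TCP orientation; "contact_force": force on the tool from outside, world axes, zero at the start; "ft_torque": the same for the moment, N m; "grip_width": finger opening in m; "finger_force": force on a finger pad.
Only numpy, scipy, OpenCV 4.12 (cv2) and the standard library are available. Lean on these libraries where they do the work, as an engineer would, in place of code of your own. Each camera call takes 0.05 s, during which the arm holds its last target. There are 200 camera calls.

## Working session

There is one attempt and no reset: what is moved stays moved. The work goes in short steps, Python scripts to look and compute and a tool call to move; the robot and the scene stay as the last step left them, time stands still between calls to the robot, and variables do not carry over. Pictures are saved under pics/ and viewed, at most 10 in all, crops included, and the job is handed in when it is done.

Besides the shell and the picture viewer there is one more tool, called after "Call:" by a JSON object that holds its "op" and its "data". jog_arm: Moves the arm, as the interface text tells. Its arguments: {"type":"object","properties":{"rows":{"type":"array"}},"required":["rows"]}

```bash
mkdir -p pics
cat > h.py <<'E'
import numpy as np, cv2
from workcell import robot, capture, spotter
def P(c):
    R=cv2.Rodrigues(np.array(c["rvec"],float))[0]; return R,np.array(c["tvec"],float).ravel()
def onplane(c,uv,z):
    R,t=P(c); d=R.T@np.array([(uv[0]-c["cx"])/c["fx"],(uv[1]-c["cy"])/c["fy"],1]); o=-R.T@t
    return o+d*(z-o[2])/d[2]
def tri(cs,uvs):
    A=[];b=[]
    for c,uv in zip(cs,uvs):
        R,t=P(c);d=R.T@np.array([(uv[0]-c["cx"])/c["fx"],(uv[1]-c["cy"])/c["fy"],1]);d/=np.linalg.norm(d);o=-R.T@t
        M=np.eye(3)-np.outer(d,d);A.append(M);b.append(M@o)
    return np.linalg.lstsq(np.vstack(A),np.hstack(b),rcond=None)[0]
E
python3 - <<'E'
from h import *
s=robot.sense();print(s["position"],s["ee_rot"],s["time_s"],robot.grip_depth)
for n in("top","side"):
    c=capture(n);cv2.imwrite(f"pics/{n}0.png",c["image"])
    for k in("full_hinge","empty_hinge"):
        for r in spotter.tip_of(c,k)[:3]: print(n,k,np.round(r["location"]),round(r["p"],2),onplane(c,r["location"],.022).round(3))
    for k in("full_cover","empty_cover"):
        for r in spotter.search_frame(c,k)[:3]: print(n,k,r["bbox"],round(r["p"],2))
E
```

```text
[ 0.22708694 -0.50061785  0.23062567] [-3.06929168e+00 -6.63515273e-01  2.01188285e-04] 0.0 0.0187
top full_hinge [241. 197.] 0.84 [0.568 0.246 0.022]
top empty_hinge [369. 217.] 0.95 [ 0.516 -0.025  0.022]
top empty_hinge [311. 226.] 0.59 [0.499 0.098 0.022]
top empty_cover [356.5, 219.0, 23.1, 39.1] 0.91
top empty_cover [299.9, 223.4, 23.7, 27.3] 0.81
side full_hinge [244. 240.] 0.82 [0.569 0.243 0.022]
side empty_hinge [341. 196.] 0.64 [ 0.512 -0.037  0.022]
side empty_hinge [315. 222.] 0.58 [0.495 0.101 0.022]
side full_cover [238.1, 217.4, 31.7, 24.6] 0.75
side empty_cover [332.9, 192.8, 36.1, 15.0] 0.77
side empty_cover [308.3, 201.0, 28.8, 19.5] 0.62
```

View pics/top0.png

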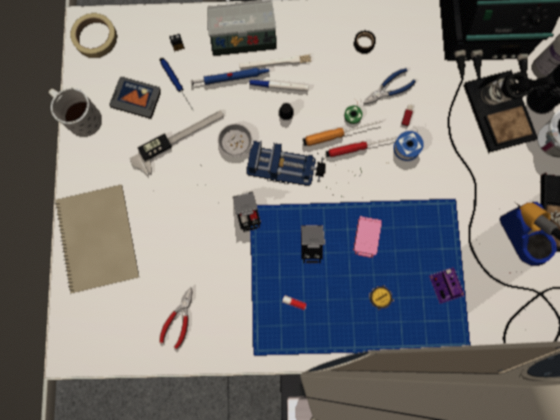

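View pics/side0.png

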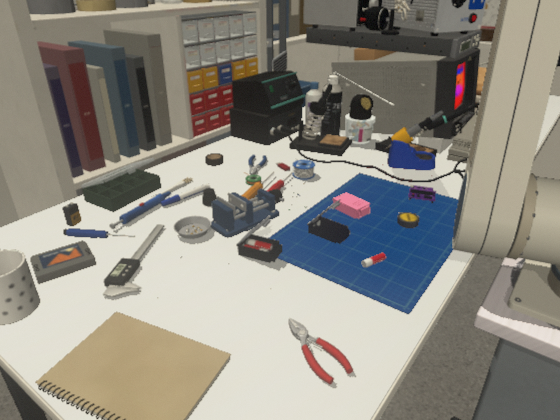

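Run:
```python
from h import *
im=cv2.imread("pics/top0.png")[170:280,215:345];im2=cv2.imread("pics/side0.png")[180:280,220:360]
cv2.imwrite("pics/crop.png",np.hstack([cv2.resize(im,(390,330)),cv2.resize(im2,(400,330),interpolation=cv2.INTER_CUBIC)]))
c=capture("top")
for uv in[(241,197),(250,236),(234,197),(256,197)]:print(uv,onplane(c,uv,.022).round(3))
```

```text
(241, 197) [0.568 0.246 0.022]
(250, 236) [0.482 0.228 0.022]
(234, 197) [0.568 0.261 0.022]
(256, 197) [0.567 0.214 0.022]
```

View pics/crop.png

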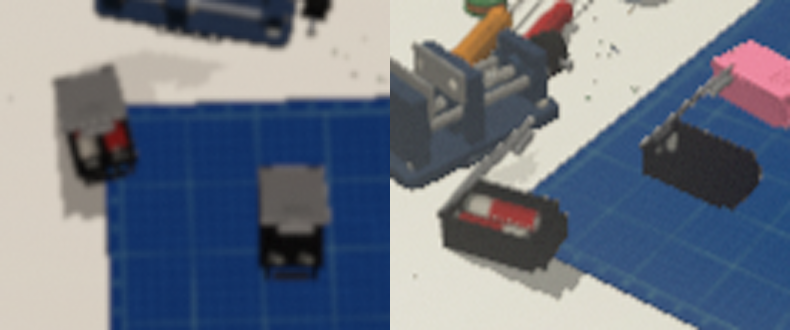

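Call:
{"op": "jog_arm", "data": {"rows": [[[0,0,-8],[11.8,-10.9,0],1],[[0,0,-8],[11.8,-10.9,0],1],[[0,0,-8],[11.8,-10.9,0],1],[[0,0,-8],[11.8,-10.9,0],1],[[0,0,-8],[11.8,-10.9,0],1],[[0,0,-8],[11.8,-10.9,0],1],[[0,0,-8],[11.8,-10.9,0],1],[[0,0,-8],[11.8,-10.9,0],1],[[0,0,-8],[11.8,-10.9,0],1],[[0,0,-8],[11.8,-10.9,0],1]]}}

```text
time_s: 1.38
position: [0.3837, -0.1278, 0.2317]
ee_rot: [2.657, 1.675, 0.001]
contact_force: [-0.4, -0.8, 0.6]
grip_width: -0.0002
finger_force: 0.0
```

```bash
cat > go.py <<'E'
from h import *
import sys
def rel(p,yaw):
    s=robot.sense();R=cv2.Rodrigues(np.array(s["ee_rot"]))[0]
    print("t",s["time_s"],s["position"].round(4) if hasattr(s["position"],"round") else s["position"],"F",np.round(s["contact_force"],1),"q",np.round(s["q"],2))
    print("units",(R.T@(np.array(p)-s["position"])/.025).round(2),"turn",round((np.degrees(np.arctan2(R[1,0],R[0,0]))-yaw)/5,2))
E
python3 -c "
from go import *
rel((.539,.239,.2),103)"
```

```text
t 1.3833 [ 0.3837 -0.1278  0.2317] F [-0.4 -0.8  0.6] q [-0.53  0.01 -0.28  1.28  0.    1.49]
units [15.92 -0.72  1.27] turn -7.71
```

Call:
{"op": "jog_arm", "data": {"rows": [[[0,0,-7.7],[15.9,-0.7,0],1],[[0,0,-7.7],[15.9,-0.7,0],1],[[0,0,-7.7],[15.9,-0.7,0],1],[[0,0,-7.7],[15.9,-0.7,0],1],[[0,0,-7.7],[15.9,-0.7,0],1],[[0,0,-7.7],[15.9,-0.7,0],1],[[0,0,-7.7],[15.9,-0.7,0],1],[[0,0,-7.7],[15.9,-0.7,0],1],[[0,0,-7.7],[15.9,-0.7,0],1],[[0,0,-7.7],[15.9,-0.7,0],1]]}}

```text
time_s: 2.22
position: [0.5401, 0.239, 0.2307]
ee_rot: [-1.955, -2.459, -0.001]
contact_force: [0.3, -0.5, -0.1]
grip_width: -0.0
finger_force: 0.0
```

```bash
python3 -c "
from go import *
c=capture('wrist');cv2.imwrite('pics/w1.png',c['image'])
for k in('full_hinge','empty_hinge'):
  for r in spotter.tip_of(c,k)[:2]: print(k,np.round(r['location']),round(r['p'],2),onplane(c,r['location'],.022).round(3))
rel((.539,.239,.1),103)"
```

```text
full_hinge [317. 183.] 0.93 [0.577 0.243 0.022]
empty_hinge [224. 284.] 0.6 [0.501 0.101 0.022]
t 2.3667 [0.5394 0.2367 0.2304] F [ 1.1 -1.4 -0.1] q [ 0.27  0.33  0.12  1.36 -0.    1.61]
units [0.09 0.01 5.22] turn 0.01
```

View pics/w1.png

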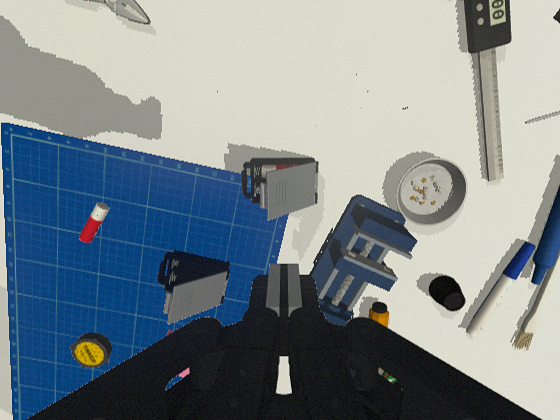

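```bash
python3 -c "
from go import *
c=capture('wrist')
for uv in[(250,158),(317,157),(246,196),(317,183),(313,280)]:
  print(uv,onplane(c,uv,.022).round(3),onplane(c,uv,.06).round(3))
R,t=P(c);print('cam',-R.T@t)"
```

```text
(250, 158) [0.501 0.251 0.022] [0.503 0.259 0.06 ]
(317, 157) [0.568 0.268 0.022] [0.563 0.273 0.06 ]
(246, 196) [0.504 0.21  0.022] [0.506 0.222 0.06 ]
(317, 183) [0.575 0.241 0.022] [0.569 0.25  0.06 ]
(313, 280) [0.6   0.127 0.022] [0.592 0.148 0.06 ]
cam [0.52117502 0.31770571 0.37452277]
```

Call:
{"op": "jog_arm", "data": {"rows": [[[0,0,0],[0,0,1.5],1],[[0,0,0],[0,0,3],1],[[0,0,0],[0,0,4.5],1],[[0,0,0],[0,0,5.3],1],[[0,0,0],[0,0,6],1],[[0,0,0],[0,-0.1,6.5],1],[[0,0,0],[0,-0.2,7],1],[[0,0,0],[0,-0.4,7.4],1],[[0,0,0],[0,-0.6,7.7],1],[[0,0,0],[0,-0.6,7.8],1]]}}

```text
time_s: 3.25
position: [0.5231, 0.2304, 0.0357]
ee_rot: [-1.959, -2.455, 0.003]
contact_force: [0.2, 0.6, 0.0]
grip_width: 0.0
finger_force: 0.1
```

```bash
python3 -c "
from go import *
a=capture('wrist')['image'];s=capture('side')['image']
cv2.imwrite('pics/c2.png',np.hstack([cv2.resize(a[60:280,180:440],(400,340)),cv2.resize(s[180:290,200:330],(400,340),interpolation=cv2.INTER_CUBIC)]))
rel((.525,.2335,.022),103)"
```

```text
t 3.35 [0.5245 0.2311 0.0365] F [ 1.  -0.2  0.5] q [ 0.27  0.42 -0.26  0.89 -0.    1.62]
units [0.09 0.04 0.58] turn -0.03
```

View pics/c2.png

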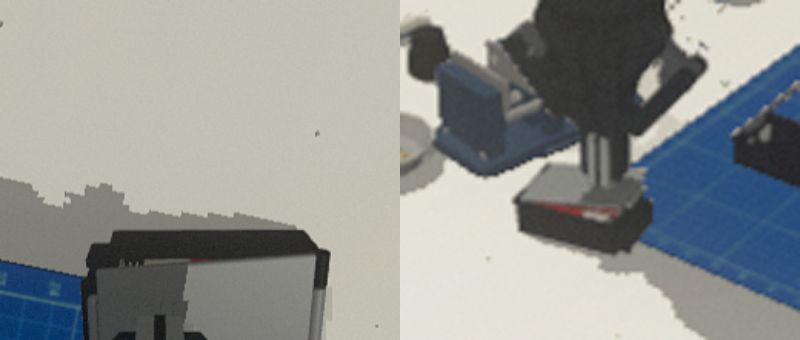

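The side view shows the cover nearly shut under the finger tips (crop about 600,190), which sit centred near its free edge. The empty cover is still open. Next I force the cover past the catch.

Call:
{"op": "jog_arm", "data": {"rows": [[[0,0,0],[0,0,0.15],1],[[0,0,0],[0,0,0.25],1],[[0,0,0],[0,0,0.35],1],[[0,0,0],[0,0,0.42],1],[[0,0,0],[0,0,0.48],1],[[0,0,0],[0,0,0.52],1],[[0,0,0],[0,0,0.52],1],[[0,0,0],[0,0,0.52],1]]}}

```text
time_s: 4.02
position: [0.5249, 0.2319, 0.0247]
ee_rot: [1.957, 2.456, 0.002]
contact_force: [-4.9, -1.5, 15.3]
grip_width: 0.0002
finger_force: 7.8
```

Call:
{"op": "jog_arm", "data": {"rows": [[[0,0,0],[0,0,0.05],1],[[0,0,0],[0,0,0.1],1],[[0,0,0],[0,0,0.1],1]]}}

```text
time_s: 4.27
position: [0.5251, 0.232, 0.0243]
ee_rot: [1.956, 2.455, 0.004]
contact_force: [-11.4, -5.5, 36.6]
grip_width: -0.0001
finger_force: 18.3
```

Call:
{"op": "jog_arm", "data": {"rows": [[[0,0,0],[0,0,-0.5],1],[[0,0,0],[0,0,-1.5],1],[[0,0,0],[0,0,-3],1],[[0,0,0],[0,0,-4.5],1],[[0,0,0],[0,0,-6],1],[[0,0,0],[0,0,-7],1],[[0,0,0],[0,0,-7],1]]}}

```text
time_s: 4.85
position: [0.5268, 0.2325, 0.2016]
ee_rot: [1.954, 2.453, 0.012]
contact_force: [-0.2, -0.5, 0.1]
grip_width: -0.0001
finger_force: 0.0
```

```bash
python3 -c "
from go import *
a=capture('wrist')['image'];s=capture('side')['image']
cv2.imwrite('pics/c3.png',np.hstack([cv2.resize(a[100:340,130:390],(400,370)),cv2.resize(s[180:290,210:370],(400,370),interpolation=cv2.INTER_CUBIC)]))
rel((.525,.2335,.022),103)"
```

```text
t 4.95 [0.5252 0.232  0.1966] F [-0.9 -0.6 -0.7] q [0.27 0.31 0.01 1.26 0.   1.62]
units [ 0.06 -0.01  6.98] turn -0.02
```

View pics/c3.png

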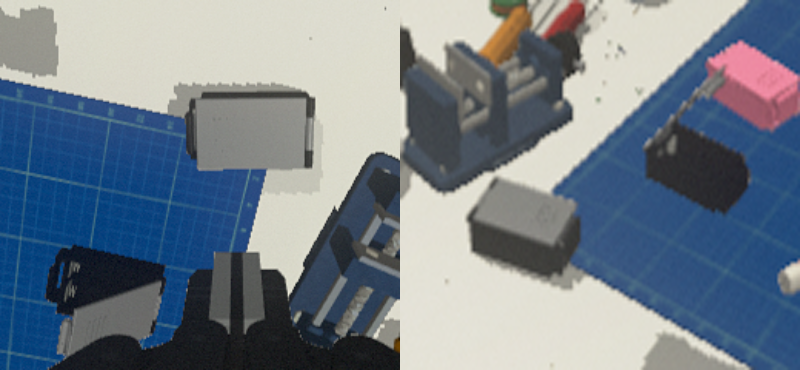

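Both views show the full box's cover flat and shut with nothing touching it (crop about 255,130 and 525,210). The empty box's cover still stands open.

```bash
python3 -c "
from h import *
print(robot.hand_in())"
```

```text
the job is handed in; nothing more can be done
None
```

I pressed the full box's cover down onto its stop and it stayed flat after I lifted the arm away; the empty box's cover still stands open, and the job was handed in at about 5 s (no verdict was returned).

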